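# Snap down the sprung bottle step, prove it, and set the small bottle on it

### The arm

A 7-joint arm with a two-finger parallel gripper is mounted at the origin on a cart in front of the work surface, level with it; the furniture and walls round the work are solid. World frame = base frame: x ahead of the robot, y to its left, z up, the work surface at z = 0. Lengths are in m, angles in rad, forces in N, time in s.
With the tool pointing down it reaches from about 0.4 to 0.85 m from the base axis. Payload 10.4 kg.
Tool frame: the origin (TCP) lies at the very end of the fingers, on their centre line; the grasp point (between the pads) lies 19 mm behind it; y points along the fingers, z is the direction in which the jaws open and shut, and the axes are right-handed (so a half turn about y gives the same grasp; the last joint's range is limited). The gripper opens to 85 mm and grips with 20 to 120 N. Pads are 22 mm wide; open, the fingers measure 114 mm over their backs; the gripper's body (76 mm by 85 mm) begins 54 mm behind the grasp point. The pads swing forward as they close: fully open they stand 13 mm farther back than shut.
Start: joints at [-1.294, 0.332, -0.065, 1.46, 0.022, 1.35, -0.088], TCP at [0.185, 0.597, 0.231] pointing down, gripper open.
Joint ranges: [-2.6, 2.6], [-0.5, 2.12], [-1.47, 1.34], [0.16, 2.42], [-1.27, 4.41], [0.06, 2.06], [-2.6, 2.6]. Speed limits (rad/s): [2.22, 2.22, 2.79, 2.79, 3.14, 3.14, 3.14].

### API

Orientations are given as a unit quaternion [x, y, z, w].
In Python, from workcell import manip gives the robot as it stands.
- The arm moves only by the tool arm_command, never from a script. Its argument "commands" is a list that holds one entry, the list of rows, each a list of 6 numbers: the shift along the world's x, y, z in cm, then the turn, a rotation vector about the world's x, y, z in degrees. A call has 1 to 20 rows; each row is the pose to reach, as a shift and turn from the pose commanded when the call began; what a row does not reach only later rows make up. A row lasts 1/10 s, in which the tool goes at most 50 mm and 8.59 degrees, less where a joint would pass 70% of its speed; a pose out of reach is approached as far as the arm can. A call with a gripper value outside its range is refused whole. "claw" is the finger opening in cm, from 0 to 8.54, set as the call begins (left out, the last holds). The fingers move at their own pace and stop on an object; "newtons" is the grip in N (left out, the last holds). Time passes only in rows, so rows that repeat a pose let the fingers close. It gives the time, the measured TCP pose, the force and the opening at its end, in the units of the state.
- manip.get_obs(): the state, without advancing time (a new reading comes with each control period).
- manip.camera(name): name is "scene" or "top" or "wrist"; returns a dict with "pixels" (400x640x3 uint8, blue, green, red), "depth" (400x640 float32, m along the optical axis (not along the pixel's ray), 0 where there is no reading), "K" (3x3 intrinsics, pixels), "rvec" (rotation vector, rad) and "tvec" (3), from world to camera coordinates, as OpenCV has them. Camera axes: x right, y down, z forward; pixel columns grow to the right and rows downward; lengths in m; the calibration is good to about 2 mm. A picture is of the moment at which its call begins.
- manip.hand_in(): hands the job in, once; it reports no verdict.
Trained networks look in the newest picture that a camera, given by its name, has taken for a name from the list of things; names that differ only in an ending like _2 or _b are one class to them, and where a whole thing is asked for, a point or a joint stands for the part that bears it (a point fixed in the world has none). Each returns a list of dicts, best first, with "p" (0 to 1); they miss things now and then, are a little off and sometimes report something else, mostly with a low value. They report only what shows in the picture. A call takes as long as a camera call.
- manip.masks_of(camera, thing): "mask" (400x640 bool, what is visible of it) and "bbox" ([left, top, right, bottom] in pixels, round what is visible of it).
The state is a dict: "clock": time; "joint_pos": joint angles; "joint_velocities": joint speeds; "tau": joint torques, N m; "position": TCP position; "ee_rot": TCP orientation; "ft_force": force on the tool from outside, world axes, zero at the start; "torque": the same for the moment, N m; "grip_width": opening from 0.0 (shut) to 1.0 (fully open).
Only numpy, scipy, OpenCV 4.12 (cv2) and the standard library are available. Lean on these libraries where they do the work, as an engineer would, in place of code of your own. Each camera call takes 0.05 s, during which the arm holds its last target.

### The job

Swing the upright step of the bench stand forward past its sprung dead centre until it snaps down level, then press down on it with the fingers, steadily with about 12 N for a second, to prove that it stands on its stop. Then stand the smaller of the two capped bottles that stand at the front left of the worktop upright on the middle of the step and let go. Be gentle: never load the step with more than 20 N, and leave the larger bottle where it is.

Things in the scene. Friction and masses are not known exactly. Their poses are not given: they have to be found in the camera images.
- stand: Bench stand, fixed to the worktop: grey foot plate 200 x 120 x 8 mm, square post at its rear, hinged steel step. Origin on the worktop below the step's hinge axis. -x points to the front, where the step folds down; y lies along the hinge axis. The foot reaches 130 mm in front of the origin; post and sleeve stand 9 to 51 mm behind it and end within 18 mm above the hinge axis.
- pivot (a point): Middle of the step's hinge axis, 100 to 130 mm above the worktop. The step is a plate 80 mm wide, 6 mm thick, reaching 13 to 125 mm from this axis. A rubber mat 70 mm wide covers it from 37 to 121 mm, on the face that is rearward when upright, on top when down; the mat's face lies 5 mm off the plane through the axis.
- rest (a point): Where the middle of the step's upper face would be if the step were exactly level when down: 78 mm in front of the hinge axis, 5 mm above it. Does not move with the step. The true face is not measured: the hinge head is clamped up to 0.05 rad nose-up or nose-down, so the real height is up to 4 mm off here and 6 mm at the free end. Feel for it.
- step (a joint): Step angle from its hinge head (rad): 0 stowed upright on one stop, 1.571 down on the other. Over-centre spring, dead centre at 0.8: before it the step is pushed back to upright (0.7 N m at 0, so 7 N at 100 mm from the axis, more nearer it, fading to none at 0.8); past it the step swings down by itself in under 1 s. The down stop is firm: it yields about 1 mm at the free end for 10 N.
- small_mid (a point): Centre, half-way up, of the smaller capped bottle: 101 mm tall; round body 56 mm in diameter up to 69 mm, narrower cap 34 mm above. 0.22 kg (may differ by a third). The one to put on the step; stands upright on the worktop, front left (other bottles stand far back). Grasped about 60 mm above its foot, the cap stays clear of a short gripper.
- large_mid (a point): Centre, half-way up, of the larger capped bottle: 116 mm tall, body 65 mm in diameter up to 77 mm. It stays where it is.

How it is judged:
By the outcome, as a careful person would: the job done as asked, in the order asked, and still so for the second after the job is handed in, with the robot touching nothing.
It also fails if it takes over 64 s, if anything falls off the work surface, if the arm or the gripper's body presses on something with over 40 N, if the wrist force passes 120 N, or if a joint passes its speed limit or range.

## Working session

There is one attempt and no reset: what is moved stays moved. The work goes in short steps, Python scripts to look and compute and a tool call to move; the robot and the scene stay as the last step left them, time stands still between calls to the robot, and variables do not carry over. Pictures are saved under pics/ and viewed, and the job is handed in when it is done.

Besides the shell and the picture viewer there is one more tool, called after "Request:" as name([rows], argument=value, ...), one row to a line, values as JSON. arm_command: Moves the arm, as the interface text tells. Its arguments: {"type":"object","properties":{"commands":{"type":"array"},"claw":{"type":"number"},"newtons":{"type":"number"}},"required":["commands"]}

```bash
mkdir -p pics; cat > h.py <<'E'
import numpy as np, cv2
from workcell import manip
def cam(n,save=None):
    c=manip.camera(n)
    if save: cv2.imwrite('pics/'+save,c['pixels'])
    return c
def cloud(c):
    d=c['depth'];K=c['K'];v,u=np.mgrid[:400,:640]
    P=np.stack([(u-K[0,2])/K[0,0]*d,(v-K[1,2])/K[1,1]*d,d],-1)
    R=cv2.Rodrigues(np.array(c['rvec'],float))[0]
    W=(P-np.array(c['tvec']).ravel())@R
    W[d==0]=np.nan
    return W
def proj(c,p):
    return cv2.projectPoints(np.array(p,float).reshape(-1,3),np.array(c['rvec'],float),np.array(c['tvec'],float),c['K'],None)[0].reshape(-1,2)
E
python3 - <<'E'
from h import *
o=manip.get_obs();print({k:np.round(v,3) for k,v in o.items()})
for n in['scene','top','wrist']:
    c=cam(n,n+'0.png');W=cloud(c)
    for t in['stand','step','small_mid','large_mid']:
        for m in manip.masks_of(n,t)[:3]:
            q=W[m['mask']];q=q[~np.isnan(q[:,0])]
            print(n,t,round(m['p'],2),np.round(m['bbox']),len(q),np.round(np.percentile(q,[2,50,98],axis=0),3).tolist() if len(q) else '')
E
```

```text
{'clock': np.float64(0.0), 'joint_pos': array([-1.294,  0.333, -0.065,  1.461,  0.022,  1.35 , -0.089]), 'joint_velocities': array([ 0.001, -0.   , -0.001,  0.001,  0.001, -0.001,  0.002]), 'tau': array([ 0.0000e+00, -6.2547e+01,  4.9000e-02, -3.9160e+01,  1.6000e-02,
        1.0000e-02,  0.0000e+00]), 'position': array([0.184, 0.597, 0.231]), 'ee_rot': array([ 0.7  , -0.106,  0.106, -0.699]), 'ft_force': array([-0.398, -0.039, -1.006]), 'torque': array([-0.025, -0.016, -0.043]), 'grip_width': np.float64(0.999)}
scene stand 0.68 [315. 172. 415. 308.] 6023 [[0.463, -0.103, 0.003], [0.582, -0.041, 0.01], [0.653, 0.024, 0.225]]
scene step 0.76 [358. 176. 399. 241.] 1634 [[0.577, -0.068, 0.102], [0.588, -0.033, 0.167], [0.599, 0.007, 0.229]]
scene small_mid 0.68 [257. 180. 279. 226.] 807 [[0.416, 0.199, 0.002], [0.437, 0.212, 0.059], [0.466, 0.239, 0.101]]
scene large_mid 0.82 [249. 144. 274. 190.] 827 [[0.452, 0.33, 0.004], [0.476, 0.345, 0.072], [0.511, 0.379, 0.117]]
top stand 0.94 [366. 164. 438. 254.] 4568 [[0.464, -0.099, 0.004], [0.562, -0.029, 0.009], [0.641, 0.029, 0.228]]
top step 0.8 [387. 170. 434. 199.] 767 [[0.574, -0.068, 0.091], [0.586, -0.028, 0.167], [0.6, 0.009, 0.231]]
top small_mid 0.7 [274. 247. 297. 277.] 549 [[0.418, 0.201, 0.033], [0.441, 0.225, 0.072], [0.467, 0.252, 0.103]]
top large_mid 0.96 [208. 231. 238. 261.] 750 [[0.453, 0.331, 0.027], [0.479, 0.353, 0.084], [0.51, 0.382, 0.118]]
wrist small_mid 0.72 [112. 390. 144. 400.] 255 [[0.417, 0.229, 0.003], [0.423, 0.247, 0.012], [0.44, 0.256, 0.021]]
```

```bash
python3 - <<'E'
from h import *
import cv2
a=cv2.imread('pics/scene0.png')[120:330,200:460]
cv2.imwrite('pics/s0c.png',cv2.resize(a,None,fx=3,fy=2.8))
a=cv2.imread('pics/top0.png')[130:300,180:460]
cv2.imwrite('pics/t0c.png',cv2.resize(a,None,fx=2.8,fy=2.8))
P=[];
for n in['scene','top']:
    c=cam(n);W=cloud(c)
    m=manip.masks_of(n,'step')[0]['mask']
    m=cv2.erode(m.astype('uint8'),np.ones((3,3)))>0
    q=W[m];q=q[~np.isnan(q[:,0])]
    for z in np.arange(.09,.24,.01):
        s=q[abs(q[:,2]-z)<.005]
        if len(s)>5: 
            k=np.polyfit(s[:,1],s[:,0],1) if np.ptp(s[:,1])>.02 else [0,0]
            print(n,round(z,3),len(s),np.round(np.r_[s.min(0),s.max(0)],3),np.round(k,3))
    m=manip.masks_of(n,'stand')[0]['mask']
    q=W[m];q=q[~np.isnan(q[:,0])]
    f=q[(abs(q[:,2]-.008)<.004)]
    print('foot',cv2.minAreaRect(f[:,:2].astype('float32')*1000))
    p=q[(q[:,2]>.03)&(q[:,0]>.6)];print('post',len(p),p.min(0) if len(p) else 0,p.max(0) if len(p) else 0)
    R=cv2.Rodrigues(np.array(c['rvec'],float))[0];print('campos',-R.T@np.array(c['tvec']).ravel())
E
```

```text
scene 0.1 10 [ 0.574 -0.065  0.101  0.588 -0.004  0.105] [-0.217  0.574]
scene 0.11 183 [ 0.572 -0.069  0.105  0.599  0.004  0.115] [-0.199  0.579]
scene 0.12 61 [ 0.577 -0.069  0.115  0.596  0.003  0.125] [-0.214  0.58 ]
scene 0.13 106 [ 0.578 -0.068  0.125  0.596  0.004  0.135] [-0.218  0.58 ]
scene 0.14 108 [ 0.578 -0.067  0.135  0.596  0.005  0.145] [-0.219  0.58 ]
scene 0.15 105 [ 0.578 -0.067  0.145  0.597  0.007  0.155] [-0.212  0.581]
scene 0.16 112 [ 0.579 -0.069  0.155  0.597  0.005  0.165] [-0.214  0.581]
scene 0.17 111 [ 0.58  -0.066  0.165  0.598  0.005  0.175] [-0.22   0.582]
scene 0.18 119 [ 0.58  -0.067  0.175  0.597  0.005  0.185] [-0.214  0.582]
scene 0.19 115 [ 0.58  -0.066  0.185  0.597  0.005  0.195] [-0.212  0.582]
scene 0.2 116 [ 0.581 -0.069  0.195  0.598  0.005  0.205] [-0.218  0.583]
scene 0.21 130 [ 0.581 -0.068  0.205  0.599  0.005  0.215] [-0.216  0.583]
scene 0.22 122 [ 0.582 -0.068  0.215  0.6    0.007  0.225] [-0.218  0.584]
scene 0.23 73 [ 0.581 -0.068  0.225  0.6    0.005  0.23 ] [-0.222  0.584]
foot ((617.5205688476562, 6.6358795166015625), (375.290
[... 648 characters left out ...]
.594  0.009  0.174] [-0.212  0.581]
top 0.18 38 [ 0.579 -0.062  0.175  0.594  0.009  0.185] [-0.214  0.581]
top 0.19 32 [ 0.58  -0.063  0.185  0.595  0.009  0.195] [-0.208  0.582]
top 0.2 43 [ 0.579 -0.062  0.195  0.595  0.01   0.205] [-0.213  0.582]
top 0.21 37 [ 0.581 -0.061  0.205  0.596  0.009  0.215] [-0.214  0.582]
top 0.22 37 [ 0.581 -0.058  0.215  0.595  0.009  0.224] [-0.214  0.583]
top 0.23 106 [ 0.581 -0.061  0.225  0.599  0.008  0.232] [-0.2    0.585]
foot ((558.1129150390625, -35.76983642578125), (199.38140869140625, 120.15069580078125), 12.037644386291504)
post 342 [ 0.60009824 -0.07929086  0.07217769] [0.63960613 0.00769488 0.22934816]
campos [0.41201715 0.1602655  1.1120089 ]
```

View pics/scene0.png

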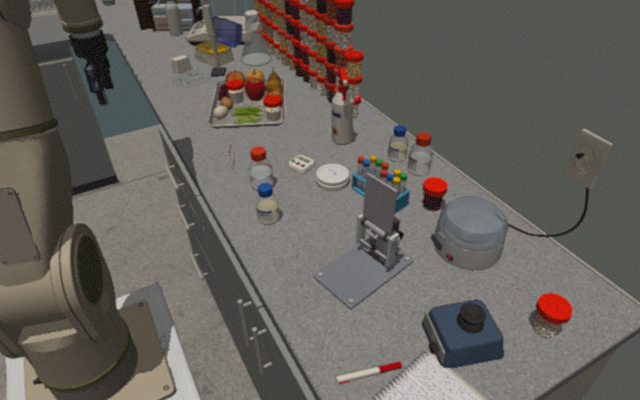

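View pics/s0c.png

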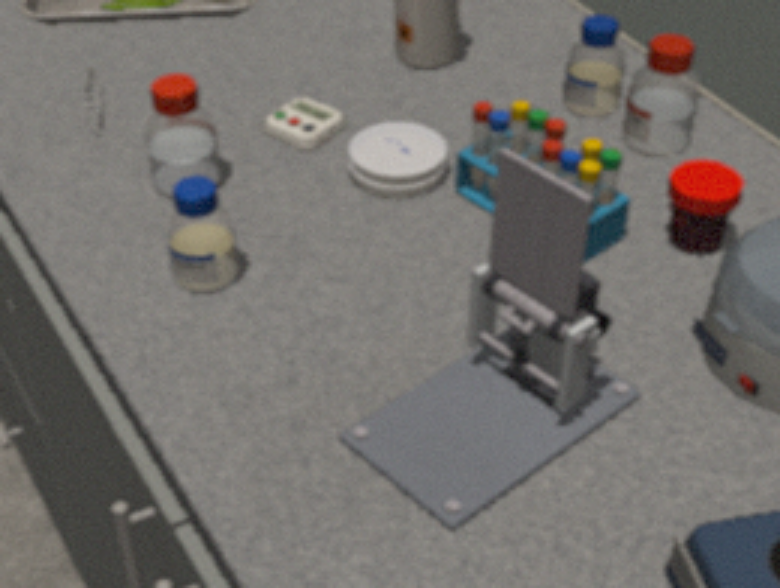

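View pics/t0c.png

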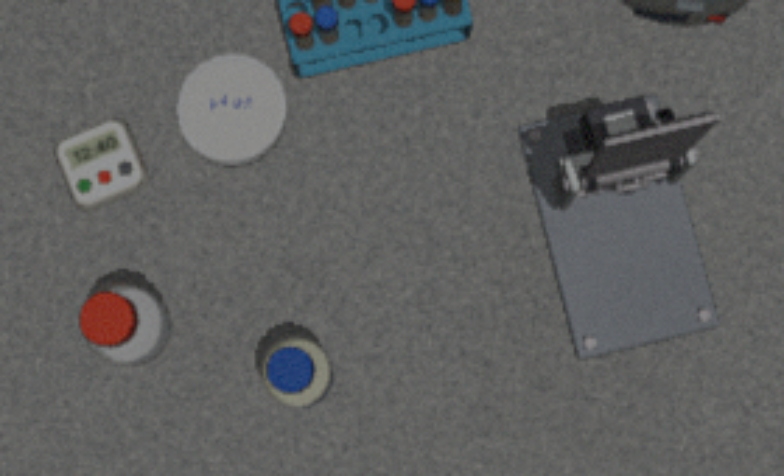

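```bash
python3 - <<'E'
from h import *
from scipy.spatial.transform import Rotation as Ro
from scipy.optimize import least_squares
o=manip.get_obs();R=Ro.from_quat(o['ee_rot']).as_matrix();print(R.round(3))
th=np.deg2rad(12.04);f=np.array([np.cos(th),np.sin(th)])
org=np.array([.5581,-.0358])+.03*f;print('origin',org,'rest',org-.078*f)
for n in['top','scene']:
    c=cam(n);W=cloud(c)
    for t,r,h in(('small_mid',.028,.06),('large_mid',.0325,.068)):
        q=W[manip.masks_of(n,t)[0]['mask']];q=q[~np.isnan(q[:,0])]
        b=q[(q[:,2]>.01)&(q[:,2]<h-.005)]
        s=least_squares(lambda p:np.hypot(b[:,0]-p[0],b[:,1]-p[1])-r,b[:,:2].mean(0)+[.01,.01],loss='soft_l1',f_scale=.002)
        print(n,t,len(b),s.x.round(4),'ztop',q[:,2].max(), 'cap',q[q[:,2]>h+.03].mean(0).round(4))
    # heights behind the step
    for x in np.arange(.5,.85,.05):
        print(round(x,2),[ (lambda s: round(float(np.nanmax(s)),2) if len(s) else None)(W[...,2][(abs(W[...,0]-x)<.025)&(abs(W[...,1]-y)<.025)]) for y in np.arange(-.2,.35,.05)])
E
```

```text
[[ 0.955  0.     0.295]
 [-0.295  0.     0.955]
 [ 0.    -1.     0.   ]]
origin [ 0.58744007 -0.02954216] rest [ 0.51115589 -0.04581254]
top small_mid 90 [0.4819 0.3582] ztop 0.12059688534069549 cap [0.4825 0.3605 0.1137]
top large_mid 110 [0.4837 0.3632] ztop 0.12059688534069549 cap [0.4825 0.3609 0.1142]
0.5 [0.01, 0.01, 0.02, 0.01, 0.01, 0.0, 0.01, 0.01, 0.0, 0.01, 0.01]
0.55 [0.05, 0.01, 0.01, 0.1, 0.11, 0.01, 0.01, 0.01, 0.01, 0.01, 0.01]
0.6 [0.06, 0.01, 0.12, 0.23, 0.23, 0.01, 0.01, 0.01, 0.01, 0.04, 0.03]
0.65 [0.02, 0.01, 0.01, 0.12, 0.12, 0.01, 0.01, 0.0, 0.01, 0.04, 0.04]
0.7 [0.01, 0.04, 0.09, 0.04, 0.01, 0.01, 0.1, 0.1, 0.1, 0.1, 0.04]
0.75 [0.01, 0.12, 0.12, 0.12, 0.01, 0.0, 0.1, 0.1, 0.1, 0.05, 0.0]
0.8 [0.01, 0.12, 0.12, 0.12, 0.03, 0.08, 0.08, 0.01, 0.0, 0.01, 0.01]
scene small_mid 316 [0.4438 0.2285] ztop 0.10375525192784073 cap [0.442  0.2245 0.0986]
scene large_mid 306 [0.4847 0.3637] ztop 0.11878363227762871 cap [0.4814 0.3528 0.1111]
0.5 [0.0, 0.01, 0.01, 0.01, 0.01, 0.0, 0.0, 0.0, 0.0, 0.0, 0.0]
0.55 [0.05, 0.0, 0.01, 0.1, 0.12, 0.01, 0.0, 0.0, 0.0, 0.0, 0.0]
0.6 [0.06, 0.0, 0.12, 0.23, 0.23, 0.01, 0.01, 0.0, 0.0, 0.03, 0.03]
0.65 [0.0, 0.0, 0.01, 0.12, 0.11, 0.01, 0.0, 0.0, 0.0, 0.03, 0.03]
0.7 [0.0, 0.04, 0.08, 0.04, 0.0, 0.0, 0.1, 0.1, 0.1, 0.1, 0.03]
0.75 [0.0, 0.12, 0.12, 0.11, 0.0, 0.0, 0.1, 0.1, 0.1, 0.05, 0.0]
0.8 [0.05, 0.12, 0.12, 0.12, 0.0, 0.08, 0.07, 0.0, None, 0.0, 0.0]
```

Request:
arm_command([
  [[3,-4,4,0,0,5],[6,-8,8,0,0,10],[9,-12,10,0,0,15],[12,-16,10,0,0,20],[15,-20,10,0,0,25],[18,-24,10,0,0,29],[21,-28,10,0,0,29],[24,-32,10,0,0,29],[27,-37,10,0,0,29],[30,-41,10,0,0,29],[33,-45,10,0,0,29],[36,-49,10,0,0,29],[39,-53,10,0,0,29],[42,-57,10,0,0,29],[45,-61,10,0,0,29],[45.5,-61.6,10,0,0,29],[45.5,-61.6,10,0,0,29],[45.5,-61.6,10,0,0,29]],
], claw=0, newtons=30)

```text
clock: 3.15
position: [0.6398, -0.02, 0.3307]
ee_rot: [0.704, 0.072, -0.072, -0.703]
ft_force: [0.0, 1.0, 0.3]
grip_width: -0.002
```

Request:
arm_command([
  [[0,0,-3,0,0,0],[0,0,-6,0,0,0],[0,0,-9,0,0,0],[0,0,-12,0,0,0],[0,0,-14.5,0,0,0],[0,0,-14.5,0,0,0],[0,0,-14.5,0,0,0]],
])

```text
clock: 3.85
position: [0.6395, -0.0176, 0.1873]
ee_rot: [-0.703, -0.074, 0.073, 0.704]
ft_force: [-0.0, 0.2, 1.3]
grip_width: 0.003
```

```bash
python3 - <<'E'
from h import *
from scipy.spatial.transform import Rotation as Ro
o=manip.get_obs();R=Ro.from_quat(o['ee_rot']).as_matrix();print(R.round(3),o['position'],o['ft_force'])
a=[cam(n)['pixels'] for n in('scene','top')]
cv2.imwrite('pics/b1.png',np.hstack([cv2.resize(a[0][120:280,300:460],(400,400)),cv2.resize(a[1][130:290,330:490],(400,400))]))
E
```

```text
[[ 0.978  0.    -0.206]
 [ 0.206  0.001  0.978]
 [ 0.    -1.     0.001]] [ 0.63953982 -0.01761291  0.18734738] [-0.01102303  0.15529203  1.26888621]
```

View pics/b1.png

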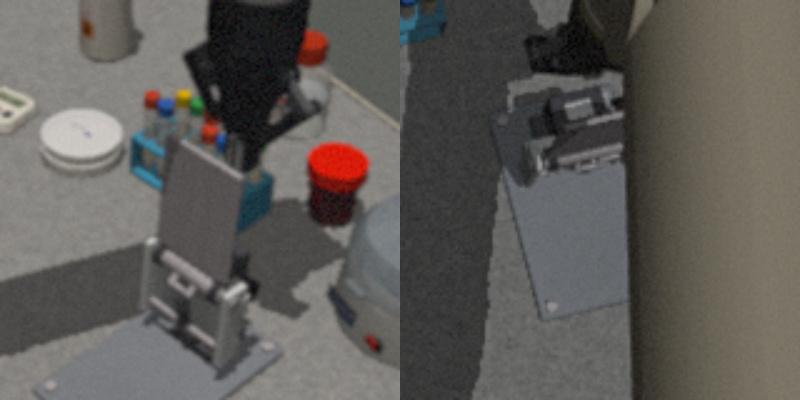

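Request:
arm_command([
  [[-0.5,-0.1,-0.5,0,0,0],[-1.0,-0.2,-0.7,0,0,0],[-1.5,-0.3,-0.7,0,0,0],[-2,-0.4,-0.7,0,0,0],[-2.3,-0.5,-0.7,0,0,0],[-2.6,-0.55,-0.7,0,0,0],[-2.9,-0.6,-0.7,0,0,0],[-3.2,-0.68,-0.7,0,0,0],[-3.4,-0.72,-0.7,0,0,0],[-3.6,-0.77,-0.7,0,0,0]],
])

```text
clock: 4.95
position: [0.6046, -0.0262, 0.1799]
ee_rot: [0.703, 0.074, -0.072, -0.703]
ft_force: [5.4, 1.8, -0.1]
grip_width: 0.001
```

Request:
arm_command([
  [[-0.2,-0.04,0,0,0,0],[-0.4,-0.08,0,0,0,0],[-0.6,-0.13,0,0,0,0],[-0.8,-0.17,0,0,0,0],[-1,-0.21,0,0,0,0],[-1.2,-0.25,0,0,0,0]],
])

```text
clock: 5.55
position: [0.5932, -0.0286, 0.1798]
ee_rot: [0.703, 0.075, -0.072, -0.703]
ft_force: [9.3, 1.0, -3.4]
grip_width: 0.002
```

Request:
arm_command([
  [[-0.3,-0.06,0,0,0,0],[-0.6,-0.13,0,0,0,0],[-0.9,-0.19,-0.1,0,0,0],[-1.2,-0.25,-0.15,0,0,0],[-1.5,-0.32,-0.2,0,0,0],[-1.8,-0.38,-0.3,0,0,0],[-2.1,-0.45,-0.4,0,0,0],[-2.4,-0.51,-0.5,0,0,0],[-2.7,-0.57,-0.6,0,0,0],[-3.0,-0.64,-0.7,0,0,0]],
])

```text
clock: 6.55
position: [0.5626, -0.035, 0.1729]
ee_rot: [-0.703, -0.074, 0.072, 0.703]
ft_force: [4.7, 1.3, -0.2]
grip_width: 0.0
```

Request:
arm_command([
  [[-0.3,-0.06,0,0,0,0],[-0.6,-0.13,-0.1,0,0,0],[-0.9,-0.19,-0.2,0,0,0],[-1.2,-0.25,-0.3,0,0,0],[-1.5,-0.32,-0.4,0,0,0],[-1.8,-0.38,-0.5,0,0,0],[-2.1,-0.45,-0.5,0,0,0],[-2.4,-0.51,-0.5,0,0,0],[-2.7,-0.57,-0.5,0,0,0],[-3.0,-0.64,-0.5,0,0,0],[-3.3,-0.7,-0.5,0,0,0],[-3.6,-0.76,-0.5,0,0,0]],
])

```text
clock: 7.75
position: [0.5253, -0.0431, 0.1674]
ee_rot: [-0.703, -0.073, 0.073, 0.703]
ft_force: [-0.1, 0.8, -0.7]
grip_width: -0.0
```

Request:
arm_command([
  [[-0.5,-0.1,0,0,0,0],[-1.0,-0.2,0,0,0,0],[-1.4,-0.3,0,0,0,0],[-1.4,-0.3,0,0,0,0],[-1.4,-0.3,0,0,0,0],[-1.4,-0.3,0,0,0,0],[-1.4,-0.3,0,0,0,0]],
])

```text
clock: 8.45
position: [0.5117, -0.046, 0.1673]
ee_rot: [-0.703, -0.073, 0.073, 0.703]
ft_force: [0.6, -0.5, -0.0]
grip_width: -0.001
```

```bash
python3 - <<'E'
from h import *
o=manip.get_obs();print(o['position'],o['ft_force'],o['clock'])
c=cam('scene');a=c['pixels'];W=cloud(c)
th=np.deg2rad(12.04);f=np.array([np.cos(th),np.sin(th)]);g=np.array([-f[1],f[0]])
org=np.array([.58744,-.02954])
L=np.stack([-(W[...,:2]-org)@f,(W[...,:2]-org)@g],-1)
for s in np.arange(.02,.13,.01):
    m=(abs(L[...,0]-s)<.005)&(abs(L[...,1])<.038)&(W[...,2]>.08)&(W[...,2]<.135)
    print(round(s,2),m.sum(),np.round(np.nanpercentile(W[m][:,2],[10,50,90]),4) if m.sum() else '')
cv2.imwrite('pics/b2.png',cv2.resize(a[120:300,280:460],(600,600)))
E
```

```text
[ 0.5116891  -0.04596448  0.16731826] [ 0.60719914 -0.49409796 -0.04772734] 8.45
0.02 121 [0.107  0.1083 0.1098]
0.03 109 [0.1073 0.1086 0.1099]
0.04 112 [0.1088 0.1107 0.1117]
0.05 119 [0.1094 0.111  0.1127]
0.06 119 [0.1096 0.1116 0.1132]
0.07 128 [0.1103 0.112  0.1136]
0.08 127 [0.1107 0.1122 0.1137]
0.09 131 [0.1111 0.1128 0.1142]
0.1 136 [0.1116 0.1131 0.1145]
0.11 133 [0.112  0.1136 0.1151]
0.12 176 [0.1093 0.1122 0.1146]
```

View pics/b2.png

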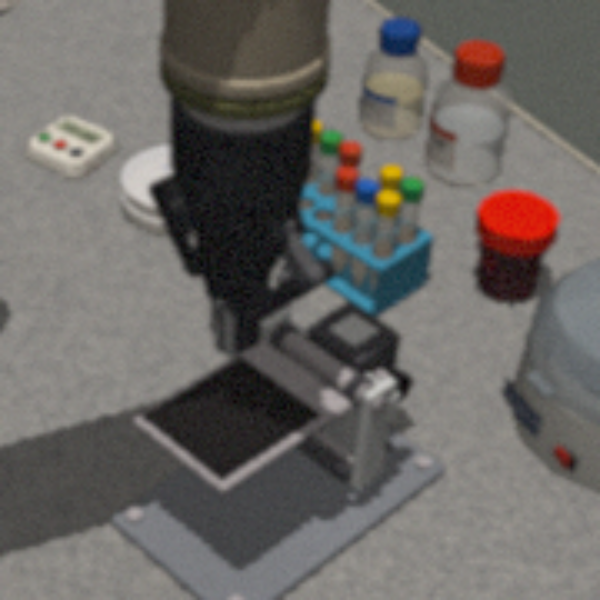

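Request:
arm_command([
  [[0,0,-1.5,0,0,0],[0,0,-3,0,0,0],[0,0,-4,0,0,0],[0,0,-4.5,0,0,0],[0,0,-4.8,0,0,0],[0,0,-4.9,0,0,0],[0,0,-4.9,0,0,0],[0,0,-4.9,0,0,0]],
])

```text
clock: 9.3
position: [0.5118, -0.046, 0.1188]
ee_rot: [-0.703, -0.073, 0.073, 0.703]
ft_force: [0.6, 0.1, -0.3]
grip_width: 0.004
```

Request:
arm_command([
  [[0,0,-0.1,0,0,0],[0,0,-0.2,0,0,0],[0,0,-0.3,0,0,0],[0,0,-0.4,0,0,0],[0,0,-0.4,0,0,0]],
])

```text
clock: 9.8
position: [0.5115, -0.046, 0.1142]
ee_rot: [-0.703, -0.073, 0.073, 0.703]
ft_force: [0.1, 0.1, -1.0]
grip_width: 0.003
```

Request:
arm_command([
  [[0,0,-0.05,0,0,0],[0,0,-0.1,0,0,0],[0,0,-0.1,0,0,0]],
])

```text
clock: 10.1
position: [0.5116, -0.046, 0.1133]
ee_rot: [-0.703, -0.073, 0.073, 0.703]
ft_force: [0.6, 0.2, 0.1]
grip_width: 0.002
```

Request:
arm_command([
  [[0,0,-0.05,0,0,0],[0,0,-0.1,0,0,0],[0,0,-0.1,0,0,0]],
])

```text
clock: 10.4
position: [0.5117, -0.0461, 0.1129]
ee_rot: [-0.703, -0.073, 0.073, 0.703]
ft_force: [-2.4, -0.4, 7.3]
grip_width: 0.001
```

Request:
arm_command([
  [[0,0,-0.03,0,0,0],[0,0,-0.03,0,0,0]],
])

```text
clock: 10.6
position: [0.5117, -0.0461, 0.1128]
ee_rot: [-0.703, -0.073, 0.073, 0.704]
ft_force: [-3.3, -0.1, 9.5]
grip_width: -0.001
```

Request:
arm_command([
  [[0,0,-0.03,0,0,0],[0,0,-0.03,0,0,0]],
])

```text
clock: 10.8
position: [0.5117, -0.0461, 0.1127]
ee_rot: [-0.703, -0.073, 0.073, 0.704]
ft_force: [-5.0, 1.2, 12.3]
grip_width: 0.003
```

Request:
arm_command([
  [[0,0,0,0,0,0],[0,0,0,0,0,0],[0,0,0,0,0,0],[0,0,0,0,0,0],[0,0,0,0,0,0],[0,0,0,0,0,0],[0,0,0,0,0,0]],
])

```text
clock: 11.5
position: [0.5117, -0.0461, 0.1127]
ee_rot: [-0.703, -0.073, 0.073, 0.704]
ft_force: [-4.7, -0.5, 10.8]
grip_width: 0.001
```

Request:
arm_command([
  [[0,0,0,0,0,0],[0,0,0,0,0,0],[0,0,0,0,0,0],[0,0,0,0,0,0],[0,0,0,0,0,0],[0,0,0,0,0,0],[0,0,0,0,0,0]],
])

```text
clock: 12.2
position: [0.5117, -0.0461, 0.1126]
ee_rot: [-0.703, -0.073, 0.073, 0.704]
ft_force: [-4.7, 0.3, 12.1]
grip_width: 0.001
```

Request:
arm_command([
  [[0,0,1,0,0,0],[0,0,4,0,0,0],[0,0,8,0,0,0],[-1,3,11,0,0,0],[-2,7,13,0,0,0],[-3,11,13,0,0,0],[-4,14,13,0,0,0],[-4,14,13,0,0,0]],
], claw=8.54)

```text
clock: 13.0
position: [0.4703, 0.0985, 0.2422]
ee_rot: [-0.703, -0.075, 0.075, 0.704]
ft_force: [-0.1, 1.2, 0.1]
grip_width: 0.997
```

```bash
python3 - <<'E'
from h import *
from scipy.optimize import least_squares
o=manip.get_obs();print(o['position'],o['ft_force'],o['clock'],o['grip_width'])
for n in['top','scene','wrist']:
    c=cam(n,n+'3.png');W=cloud(c);q=W.reshape(-1,3)
    i=~np.isnan(q[:,0])&(np.hypot(q[:,0]-.4435,q[:,1]-.2275)<.04);q=q[i]
    for lo,hi,r in((.012,.055,.028),(.085,.098,.017)):
        b=q[(q[:,2]>lo)&(q[:,2]<hi)]
        if len(b)<8: print(n,len(b));continue
        s=least_squares(lambda p:np.hypot(b[:,0]-p[0],b[:,1]-p[1])-r,[.4435,.2275],loss='soft_l1',f_scale=.001)
        print(n,lo,len(b),s.x.round(4),b[:,:2].mean(0).round(4))
    b=q[q[:,2]>.0985];print('captop',len(b),((b[:,:2].min(0)+b[:,:2].max(0))/2).round(4) if len(b) else '')
E
```

```text
[0.47028502 0.098496   0.24220848] [-0.11408767  1.24433249  0.11613362] 13.0 0.9965861326947762
top 0.012 30 [0.4429 0.2279] [0.4341 0.212 ]
top 0.085 43 [0.4429 0.2282] [0.4413 0.2282]
captop 174 [0.4427 0.2286]
scene 0.012 307 [0.4437 0.2287] [0.4367 0.2077]
scene 0.085 73 [0.4433 0.2287] [0.4389 0.2172]
captop 87 [0.4426 0.2271]
wrist 0.012 730 [0.4441 0.2294] [0.437  0.2074]
wrist 0.085 255 [0.4441 0.2295] [0.44   0.2167]
captop 1206 [0.4441 0.2298]
```

Request:
arm_command([
  [[-1,4,0,0,0,0],[-2,9,0,0,0,0],[-2.7,13,0,0,0,0],[-2.7,13,0,0,0,0],[-2.7,13,-3,0,0,0],[-2.7,13,-6,0,0,0],[-2.7,13,-9,0,0,0],[-2.7,13,-12,0,0,0],[-2.7,13,-14.5,0,0,0],[-2.7,13,-16.5,0,0,0],[-2.7,13,-18.5,0,0,0],[-2.7,13,-19.8,0,0,0],[-2.7,13,-20.4,0,0,0],[-2.7,13,-20.4,0,0,0],[-2.7,13,-20.4,0,0,0]],
])

```text
clock: 14.65
position: [0.4452, 0.224, 0.0385]
ee_rot: [-0.703, -0.073, 0.072, 0.704]
ft_force: [-0.7, 0.3, 0.0]
grip_width: 0.997
```

Request:
arm_command([
  [[-0.15,0.45,0,0,0,0],[-0.15,0.45,0,0,0,0],[-0.15,0.45,0,0,0,0]],
])

```text
clock: 14.95
position: [0.4432, 0.2289, 0.0382]
ee_rot: [-0.703, -0.073, 0.073, 0.704]
ft_force: [-0.2, 0.5, 0.1]
grip_width: 0.998
```

```bash
python3 - <<'E'
from h import *
o=manip.get_obs();print(o['position'],o['ft_force'])
a=[cam(n)['pixels'] for n in('scene','wrist')]
cv2.imwrite('pics/b4.png',np.hstack([cv2.resize(a[0][130:250,200:320],(400,400)),cv2.resize(a[1],(400,250),).repeat(1,0) if 0 else cv2.copyMakeBorder(cv2.resize(a[1],(400,250)),0,150,0,0,0)]))
E
```

```text
[0.44318552 0.22887807 0.03817031] [-0.19017565  0.54713908  0.12059302]
```

View pics/b4.png

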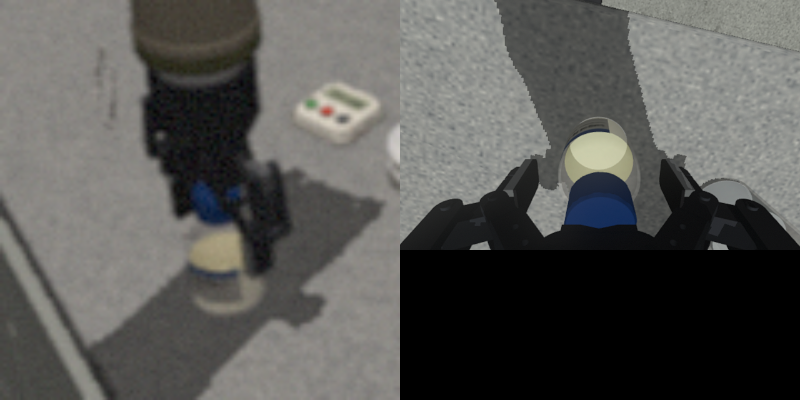

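Request:
arm_command([
  [[0,0,0,0,0,0],[0,0,0,0,0,0],[0,0,0,0,0,0],[0,0,0,0,0,0],[0,0,0,0,0,0],[0,0,0,0,0,0],[0,0,0,0,0,0],[0,0,0,0,0,0],[0,0,0,0,0,0],[0,0,0,0,0,0]],
], claw=4, newtons=35)

```text
clock: 16.05
position: [0.4432, 0.2284, 0.038]
ee_rot: [-0.703, -0.073, 0.073, 0.703]
ft_force: [-1.4, -1.0, 6.2]
grip_width: 0.619
```

Request:
arm_command([
  [[0,0,0.5,0,0,0],[0,0,1.2,0,0,0],[0,0,2,0,0,0],[0,0,3,0,0,0],[0,0,3,0,0,0],[0,0,3,0,0,0]],
])

```text
clock: 16.65
position: [0.4432, 0.2286, 0.0681]
ee_rot: [-0.703, -0.073, 0.073, 0.704]
ft_force: [-0.5, 0.6, -2.1]
grip_width: 0.618
```

```bash
python3 - <<'E'
from h import *
o=manip.get_obs();print(o['position'],o['ft_force'],o['grip_width'])
a=[cam(n) for n in('scene','wrist')]
for n,c in zip(('scene','wrist'),a):
    W=cloud(c)
    for m in manip.masks_of(n,'small_mid')[:2]:
        q=W[m['mask']];q=q[~np.isnan(q[:,0])];print(n,m['p'],m['bbox'],np.percentile(q,[1,50,99],axis=0).round(3).tolist())
a=[c['pixels'] for c in a]
cv2.imwrite('pics/b5.png',np.hstack([cv2.resize(a[0][130:250,200:320],(400,400)),cv2.copyMakeBorder(cv2.resize(a[1],(400,250)),0,150,0,0,0)]))
E
```

```text
[0.44323213 0.2286053  0.06808249] [-0.53241229  0.56059187 -2.0677789 ] 0.6177422363611884
scene 0.57 [254.4, 175.4, 278.4, 217.0] [[0.416, 0.198, 0.033], [0.43, 0.21, 0.071], [0.464, 0.237, 0.131]]
wrist 0.77 [253.2, 182.1, 385.2, 365.6] [[0.416, 0.203, 0.038], [0.429, 0.225, 0.103], [0.452, 0.252, 0.132]]
```

View pics/b5.png

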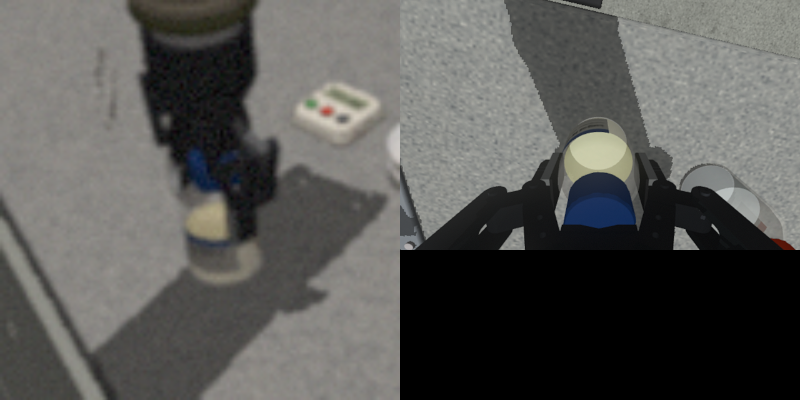

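Request:
arm_command([
  [[0,0,3,0,0,0],[0,0,6,0,0,0],[0.5,-2,9,0,0,0],[1.2,-5,12,0,0,0],[2,-8,13.2,-0.5,2.3,0],[2.7,-11,13.2,-0.5,2.3,0],[3.5,-14,13.2,-0.5,2.3,0],[4.3,-17,13.2,-0.5,2.3,0],[5,-20,13.2,-0.5,2.3,0],[5.8,-23,13.2,-0.5,2.3,0],[6.4,-25.5,13.2,-0.5,2.3,0],[6.8,-27,13.2,-0.5,2.3,0],[6.95,-27.4,13.2,-0.5,2.3,0],[6.95,-27.4,13.2,-0.5,2.3,0],[6.95,-27.4,13.2,-0.5,2.3,0]],
])

```text
clock: 18.35
position: [0.5124, -0.0443, 0.1995]
ee_rot: [0.705, 0.059, -0.088, -0.702]
ft_force: [-0.2, 0.0, -1.2]
grip_width: 0.615
```

Request:
arm_command([
  [[0,-0.1,-1,0,0,0],[0,-0.1,-2,0,0,0],[0,-0.1,-3,0,0,0],[0,-0.1,-3.7,0,0,0],[0,-0.1,-4.2,0,0,0],[0,-0.1,-4.2,0,0,0],[0,-0.1,-4.2,0,0,0]],
])

```text
clock: 19.05
position: [0.5127, -0.0466, 0.1579]
ee_rot: [0.705, 0.058, -0.087, -0.702]
ft_force: [-0.4, -0.1, -1.4]
grip_width: 0.612
```

```bash
python3 - <<'E'
from h import *
from scipy.spatial.transform import Rotation as Ro
o=manip.get_obs();print(o['position'],o['ft_force'],Ro.from_quat(o['ee_rot']).as_matrix()[:,1])
a=[cam(n) for n in('scene','wrist')]
a=[c['pixels'] for c in a]
cv2.imwrite('pics/b6.png',np.hstack([cv2.resize(a[0][140:290,290:440],(400,400)),cv2.copyMakeBorder(cv2.resize(a[1],(400,250)),0,150,0,0,0)]))
E
```

```text
[ 0.51269214 -0.04659573  0.15786989] [-0.4186935  -0.10285687 -1.40524817] [-0.0400008  -0.00867011 -0.99916203]
```

View pics/b6.png

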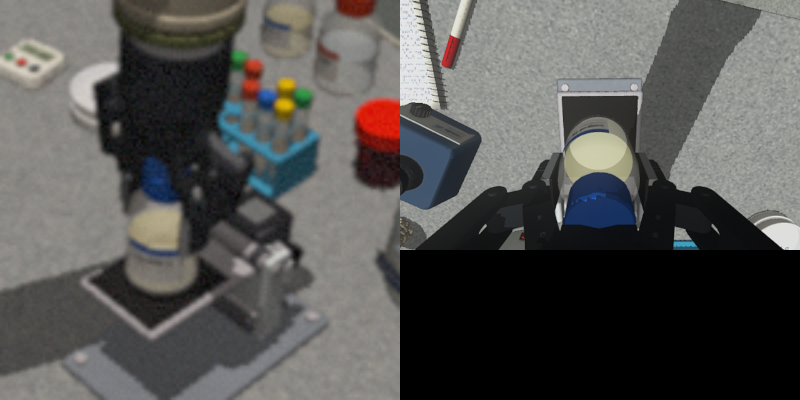

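Request:
arm_command([
  [[0,0.1,-0.15,0,0,0],[0,0.1,-0.3,0,0,0],[0,0.1,-0.4,0,0,0],[0,0.1,-0.5,0,0,0],[0,0.1,-0.5,0,0,0]],
])

```text
clock: 19.65
position: [0.5125, -0.0456, 0.1526]
ee_rot: [0.705, 0.058, -0.087, -0.702]
ft_force: [0.5, 0.5, -2.1]
grip_width: 0.615
```

Request:
arm_command([
  [[0,0,-0.05,0,0,0],[0,0,-0.1,0,0,0],[0,0,-0.1,0,0,0]],
])

```text
clock: 19.95
position: [0.5126, -0.0456, 0.1517]
ee_rot: [0.705, 0.058, -0.087, -0.702]
ft_force: [0.2, -0.1, -1.6]
grip_width: 0.609
```

Request:
arm_command([
  [[0,0,-0.05,0,0,0],[0,0,-0.1,0,0,0],[0,0,-0.1,0,0,0]],
])

```text
clock: 20.25
position: [0.5126, -0.0456, 0.1509]
ee_rot: [0.705, 0.058, -0.087, -0.702]
ft_force: [-0.0, -0.3, 0.0]
grip_width: 0.615
```

Request:
arm_command([
  [[0,0,-0.04,0,0,0],[0,0,-0.04,0,0,0]],
])

```text
clock: 20.45
position: [0.5127, -0.0456, 0.1507]
ee_rot: [0.705, 0.058, -0.087, -0.702]
ft_force: [-2.6, 0.2, 4.0]
grip_width: 0.619
```

Request:
arm_command([
  [[0,0,0,0,0,0],[0,0,0,0,0,0],[0,0,0,0,0,0],[0,0,0,0,0,0],[0,0,0,0,0,0],[0,0,0,0,0,0],[0,0,0,0,0,0],[0,0,0,0,0,0]],
], claw=8.54)

```text
clock: 21.25
position: [0.5126, -0.0456, 0.1504]
ee_rot: [0.705, 0.058, -0.087, -0.702]
ft_force: [0.2, 0.1, 0.3]
grip_width: 0.998
```

```bash
python3 - <<'E'
from h import *
o=manip.get_obs();print(o['position'],o['ft_force'],o['grip_width'])
a=[cam(n) for n in('scene','wrist')]
a=[c['pixels'] for c in a]
cv2.imwrite('pics/b7.png',np.hstack([cv2.resize(a[0][140:290,290:440],(400,400)),cv2.copyMakeBorder(cv2.resize(a[1],(400,250)),0,150,0,0,0)]))
E
```

```text
[ 0.51259434 -0.04555828  0.15035747] [0.2109604  0.13585042 0.34768684] 0.9976414635537818
```

View pics/b7.png

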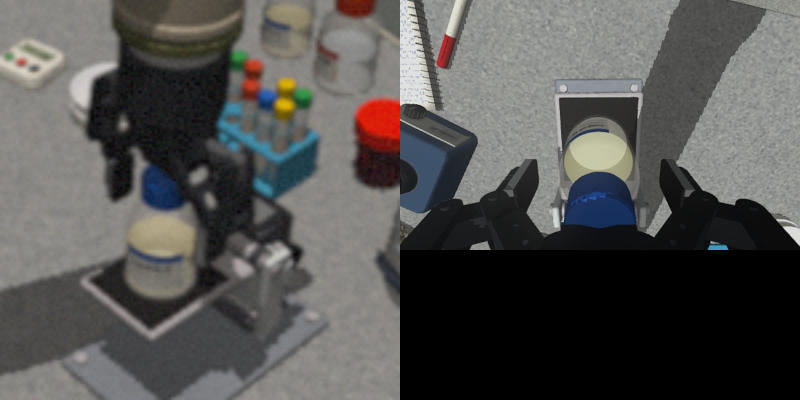

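Released cleanly and the bottle stands. I'll retreat straight up, then to the left.

Request:
arm_command([
  [[0,0,1,0,0,0],[0,0,3,0,0,0],[0,0,6,0,0,0],[0,0,9,0,0,0],[0,0,12,0,0,0],[0,0,15,0,0,0],[-1,4,15,0,0,0],[-2,8,15,0,0,0],[-3,12,15,0,0,0],[-4,16,15,0,0,0],[-5,20,15,0,0,0],[-5,23,15,0,0,0],[-5,23,15,0,0,0],[-5,23,15,0,0,0]],
])

```text
clock: 22.75
position: [0.4626, 0.1845, 0.3008]
ee_rot: [0.705, 0.059, -0.087, -0.701]
ft_force: [1.0, -0.4, 0.2]
grip_width: 1.0
```

```bash
python3 - <<'E'
from h import *
from scipy.optimize import least_squares
o=manip.get_obs();print(o['position'],o['ft_force'],o['clock'])
A=[]
th=np.deg2rad(12.04);f=np.array([np.cos(th),np.sin(th)]);g=np.array([-f[1],f[0]]);org=np.array([.58744,-.02954])
for n in['scene','top']:
    c=cam(n);A.append(c['pixels']);q=cloud(c).reshape(-1,3)
    q=q[~np.isnan(q[:,0])]
    l=q[(np.hypot(q[:,0]-.484,q[:,1]-.3635)<.045)&(q[:,2]>.012)&(q[:,2]<.065)]
    s=least_squares(lambda p:np.hypot(l[:,0]-p[0],l[:,1]-p[1])-.0325,[.484,.3635],loss='soft_l1',f_scale=.001);print(n,'large',len(l),s.x)
    q=q[np.hypot(q[:,0]-.511,q[:,1]+.046)<.04]
    for lo,hi,r in((.125,.17,.028),(.195,.21,.017)):
        b=q[(q[:,2]>lo)&(q[:,2]<hi)]
        if len(b)<8: print(n,len(b));continue
        s=least_squares(lambda p:np.hypot(b[:,0]-p[0],b[:,1]-p[1])-r,[.511,-.046],loss='soft_l1',f_scale=.001)
        print(n,lo,len(b),s.x.round(4),'front/side',(-(s.x-org)@f).round(4),((s.x-org)@g).round(4))
    print('ztop',np.percentile(q[:,2],99))
cv2.imwrite('pics/b8.png',np.hstack([cv2.resize(A[0][120:300,270:450],(400,400)),cv2.resize(A[1][130:290,330:490],(400,400))]))
E
```

```text
[0.46257254 0.18448305 0.30080029] [ 0.98226438 -0.40641576  0.19399765] 22.75
scene large 377 [0.48495508 0.36362614]
scene 0.125 482 [ 0.5131 -0.0458] front/side 0.0761 -0.0004
scene 0.195 116 [ 0.5146 -0.0448] front/side 0.0744 0.0002
ztop 0.21372270483861122
top large 119 [0.48367674 0.36322143]
top 0.125 139 [ 0.5125 -0.0467] front/side 0.0768 -0.0011
top 0.195 47 [ 0.5138 -0.0452] front/side 0.0753 0.0
ztop 0.21517802279917914
```

View pics/b8.png

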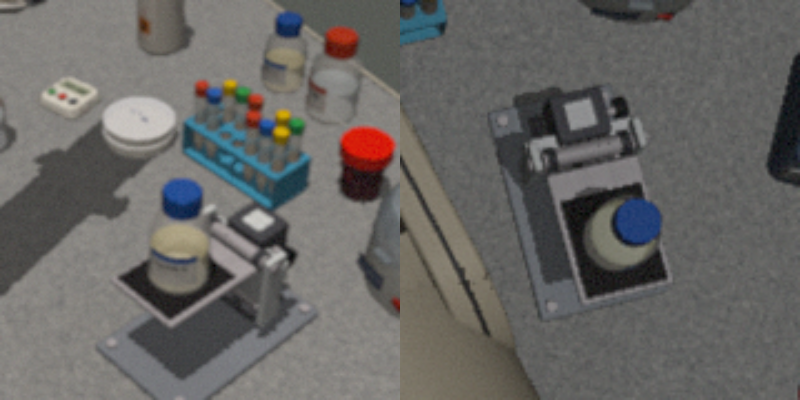

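The small bottle stands in the middle of the mat on the lowered step, with the blue cap at (182,195) in the left crop. The foot is within about 1–2 mm of the middle, and the large bottle has not moved.

```bash
python3 -c "
from workcell import manip
print(manip.hand_in())"
```

```text
the job is handed in; nothing more can be done
None
```

The step is down and tested on its stop, the smaller (blue-capped) bottle stands upright on its middle, and I've handed the job in. It took about 23 s of the 64 s allowed.

- **Swinging the step:** I pushed it forward from behind with closed fingers. The highest force reading was about 10 N. It snapped down on its own, and the depth image shows it standing about 0.04 rad nose-up.
- **Pressing it:** I held about 12 N downward on the middle for 1.4 s, with readings from 10.8 to 12.3 N. There was also a sideways pull of about 5 N, so the total was about 13 N. The fingers stayed at the same height to 0.1 mm, so the step stands on its stop.
- **Placing the bottle:** I set it down tilted to match the step's slope, with a contact reading of about 4 N, then let go and pulled the arm well clear.
- **Final checks:** The bottle's centre is 76–77 mm in front of the hinge, against 78 mm for the middle, and within about 1 mm sideways. It leans about 2° with the step. The larger bottle is where it was, to within 1 mm.

**Limits of the checks:** Forces were read only at the end of each move call, so short peaks in between were not seen. Once, before the step was moved, the image network took the larger bottle for the smaller one in the top view. I located the bottles from depth and position after that.

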